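# Cap a vial in the guarded bench press

### The arm

A 7-joint arm with a two-finger parallel gripper is mounted at the origin on a cart in front of the work surface, level with it; the furniture and walls round the work are solid. World frame = base frame: x ahead of the robot, y to its left, z up, the work surface at z = 0. Lengths are in m, angles in degrees, forces in N, time in s.
With the tool pointing down it reaches from about 0.35 to 0.9 m from the base axis. Payload 8.1 kg.
Tool frame: the origin (TCP) lies midway between the tips of the shut fingers; the grasp point (between the pads) lies 19 mm behind it (bot.pinch_z is the distance from the TCP to the grasp point, in m); z points along the fingers, x is the direction in which the jaws open and shut, and the axes are right-handed (so a half turn about z gives the same grasp; the last joint's range is limited). The gripper opens to 92 mm and grips with 3 to 60 N. Pads are 19 mm wide; open, the fingers measure 130 mm over their backs; the gripper's body (75 mm by 190 mm) begins 47 mm behind the grasp point.
Start: joints at [61.043, 24.895, 1.432, 90.138, -0.665, 64.973, -4.303], TCP at [0.245, -0.575, 0.227] pointing down, gripper open.
Joint ranges: [-149.89, 149.89], [-25.12, 119.58], [-72.63, 75.52], [4.76, 147.25], [-75.54, 255.54], [6.69, 114.76], [-157.13, 157.13]. Speed limits (degrees/s): [127.2, 127.2, 172.46, 172.46, 180, 180, 180].

### API

Orientations are given as [roll, pitch, yaw] about the fixed x, y, z axes, in that order (R = Rz(yaw) Ry(pitch) Rx(roll)).
In Python, from bench import status, imaging, bot, spot_in, silhouettes gives the robot as it stands.
- The arm moves only by the tool play_rows, never from a script. Its argument "moves" is a list of rows, each a list of 7 numbers: the shift along the tool's x, y, z in cm, then the turn, a rotation vector about the tool's x, y, z in degrees, then the closure in counts, from 0 (fully open) to 255 (shut). A call has 1 to 20 rows; each row is the pose to reach, as a shift and turn from the pose commanded when the call began, along the tool's axes at that moment; what a row does not reach only later rows make up. A row lasts 1/12 s, in which the tool goes at most 41.7 mm and 7.16 degrees, less where a joint would pass 70% of its speed; a pose out of reach is approached as far as the arm can. A call with a gripper value outside its range is refused whole. The fingers move at their own pace and stop on an object; "newtons" is the grip in N (left out, the last holds). Time passes only in rows, so rows that repeat a pose let the fingers close. It gives the time, the measured TCP pose, the force and the opening at its end, in the units of the state.
- status.get_state(): the state, without advancing time (a new reading comes with each control period).
- imaging.camera(name): name is "scene" or "top" or "wrist"; returns the picture (420x560x3 uint8, red, green, blue); there is no depth.
- imaging.get_calibration(name): a dict with "vfov" (degrees; the focal length in pixels is half the picture's height over the tangent of half this angle, whatever the lens; pixels are square), "cx", "cy" (the principal point, pixels), "D" ([k1, k2, p1, p2, k3] as OpenCV has them; the pictures are not rectified), "rvec" (rotation vector, rad) and "tvec" (3), from world to camera coordinates, as OpenCV has them; the wrist camera has in their place "T_tool_cam" (4x4, takes a point from camera to tool coordinates, whose origin is the TCP and whose axes are the tool frame's). Camera axes: x right, y down, z forward; pixel columns grow to the right and rows downward; lengths in m; the calibration is good to about 2 mm. A picture is of the moment at which its call begins: read the wrist's pose just before it. get_calibration takes no time and is no camera call.
- bot.sign_off(): hands the job in, once; it reports no verdict.
Trained networks look in the newest picture that a camera, given by its name, has taken for a name from the list of things; names that differ only in an ending like _2 or _b are one class to them, and where a whole thing is asked for, a point or a joint stands for the part that bears it (a point fixed in the world has none). Each returns a list of dicts, best first, with "p" (0 to 1); they miss things now and then, are a little off and sometimes report something else, mostly with a low value. They report only what shows in the picture. A call takes as long as a camera call.
- spot_in(camera, target): "at" ([x, y, z] in m, in world coordinates, good to about 4 mm: the middle of the surface that is visible of it).
- silhouettes(camera, target): "region" (420x560 bool, what is visible of it).
The state is a dict: "time": time; "q": joint angles; "qvel": joint speeds; "joint_efforts": joint torques, N m; "ee_pos": TCP position; "tcp_rot": TCP orientation; "wrist_force": force on the tool from outside, world axes, zero at the start; "moment": the same for the moment, N m; "width": finger opening in m.
Only numpy, scipy, OpenCV 4.12 (cv2) and the standard library are available. Lean on these libraries where they do the work, as an engineer would, in place of code of your own. Each camera call takes 0.05 s, during which the arm holds its last target.

### The job

Push the blue plate of the sliding carriage with the fingertips until the vial is fully home under the press, then reach down through the window of the yellow guard, press the red lever all the way down to its stop, hold it there for about a second, let it spring back up and withdraw. Press the lever only once the carriage is home, do not touch the guard or the rim of its window, pick nothing up, and leave the loose things beside the press where they stand.

Things in the scene. Friction and masses are not known exactly. Their poses are not given: they have to be found in the camera images.
- press: White bench press fixed to the trolley top, placed and turned differently every time. Origin: underside of its base, below the middle of the guard's width; z up; the carriage sticks out on its +y side and travels toward its -y; the lever hinge lies at its +x side. Base plate 10 mm thick, from -65 to 80 mm in x and -65 to 200 mm in y. It carries the lever and the carriage; the guard is bolted to it.
- window (a point): Centre of the guard's window, in the upper face of the level yellow top plate, 150 mm above the trolley top; axes as the press. The opening is 66 mm along press x and 84 mm along press y, through a plate 5 mm thick. The plate reaches 48 mm from this point toward -x, 87 mm toward +x and 65 mm to either side along y. The space above is free.
- guard: The guard, fixed to the press: yellow top plate with the window, four steel posts, clear side sheets; 135 x 130 mm in plan, upper face 150 mm above the trolley top (screw heads 2 mm more), origin and axes as the press. The robot must not touch it.
- paddle (a point): Centre of the upper face of the lever's red paddle (30 mm along press x, 40 mm along y), straight below the window centre. At rest it is level, 16 mm below the guard's upper face; with the lever at its stop it is about 34 mm below it and tilted 0.24 rad. It moves down on an arc of 75 mm radius about the hinge at its +x side.
- lever (a joint): Lever angle in rad: 0 up (at rest), 0.24 fully down at the stop. A spring returns it; the paddle takes about 3 N to start and 7 N to reach the stop.
- push_plate (a point): Centre of the outer face (facing press +y) of the carriage's upright blue push plate, 80 mm wide along press x, 44 mm tall (from 12 to 56 mm above the trolley top), 8 mm thick; axes as the press. Pushed toward press -y. When home this face lies 155 mm from the press origin along press +y, 90 mm clear of the guard. A clear vial with a dark cap, 29 mm across and 74 mm tall, is clamped in the carriage's other end.
- carriage (a joint): Carriage travel in m along press -y: 0 fully out, 0.070 fully home against its end stop; starts between 0 and 0.025. It slides with about 2 N friction and stays where it is left.
- spare_vial: Loose clear vial with dark cap, 29 mm across, 74 mm tall, standing behind the press (its +x side); origin at the centre of its underside. Leave alone.
- blue_jar: Loose blue screw jar, 36 mm across, 53 mm tall, behind the press; origin at the centre of its underside. Leave alone.
- small_dropper: Loose small white bottle with a red pointed cap, 29 mm across, 86 mm tall, behind the press; origin at the centre of its underside. Leave alone.

How it is judged:
By the outcome, as a careful person would: the job done as asked, in the order asked, and still so for the second after the job is handed in, with the robot touching nothing.
It also fails if it takes over 51 s, if anything falls off the work surface, if the arm or the gripper's body presses on something with over 40 N, if the wrist force passes 120 N, or if a joint passes its speed limit or range.

## Working session

There is one attempt and no reset: what is moved stays moved. The work goes in short steps, Python scripts to look and compute and a tool call to move; the robot and the scene stay as the last step left them, time stands still between calls to the robot, and variables do not carry over. Pictures are saved under pics/ and viewed, and the job is handed in when it is done.

Besides the shell and the picture viewer there is one more tool, called after ">>>" by a JSON object that holds its "fn" and its "kwargs", one argument or row to a line. play_rows: Moves the arm, as the interface text tells. Its arguments: {"type":"object","properties":{"moves":{"type":"array","items":{"type":"array","items":{"type":"number"}}},"newtons":{"type":"number"}},"required":["moves"]}

```bash
ls; mkdir -p pics
python3 - <<'E'
from bench import status, imaging, bot, spot_in, silhouettes
import cv2
print(status.get_state())
for n in ["scene","top","wrist"]:
    im=imaging.camera(n); cv2.imwrite(f"pics/{n}0.png",im[:,:,::-1])
    print(n,imaging.get_calibration(n))
E
```

```text
pics
{'time': 0.0, 'q': array([61.04538786, 24.93357345,  1.43140825, 90.18675664, -0.66413688,
       64.97404976, -4.30348072]), 'qvel': array([-5.47724796e-02, -5.38083215e-05,  8.60558375e-02, -4.53331006e-02,
        1.25861787e-01, -4.31952137e-02, -8.87284077e-02]), 'joint_efforts': array([-1.06151205e-03, -6.67854524e+01,  9.84310247e-01, -3.14449811e+01,
       -6.06885902e-02,  4.30893211e-02,  1.37291195e-04]), 'ee_pos': array([ 0.24471851, -0.57456323,  0.22599213]), 'tcp_rot': array([ 1.79991525e+02,  8.56610501e-02, -6.69287843e+01]), 'wrist_force': array([ 1.31902121, -0.43159605,  0.42704737]), 'moment': array([ 0.01918268, -0.00638513, -0.01491742]), 'width': 0.09182970612115343}
scene {'vfov': 52.83510738636153, 'cx': 284.5873452138806, 'cy': 208.59435419357936, 'D': array([0.02147634, 0.        , 0.        , 0.        , 0.        ]), 'rvec': array([ 1.4020821 ,  2.22602042, -0.81787736]), 'tvec': array([ 0.14100494, -0.33837125,  1.29802352])}
top {'vfov': 49.25782708140066, 'cx': 274.07065873340025, 'cy': 212.6529318265853, 'D': array([0.04457558, 0.        , 0.        , 0.        , 0.        ]), 'rvec': array([ 2.13535657, -2.1431878 ,  0.16855436]), 'tvec': array([0.11503542, 0.5771551 , 0.87990349])}
wrist {'vfov': 67.72738073790592, 'cx': 278.46752578228234, 'cy': 214.0667901526733, 'D': array([-0.0719004,  0.       ,  0.       ,  0.       ,  0.       ]), 'T_tool_cam': array([[ 9.99999811e-01, -4.44483816e-04,  4.23996895e-04,
        -1.63483747e-04],
       [ 3.10508434e-04,  9.61320133e-01,  2.75433304e-01,
        -7.42894841e-02],
       [-5.30022397e-04, -2.75433120e-01,  9.61320090e-01,
        -1.58501537e-01],
       [ 0.00000000e+00,  0.00000000e+00,  0.00000000e+00,
         1.00000000e+00]])}
```

View pics/scene0.png

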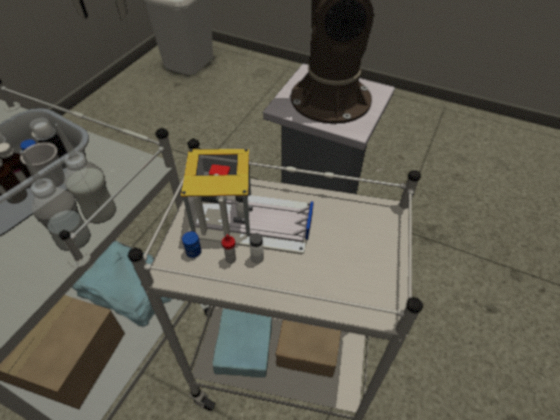

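View pics/top0.png

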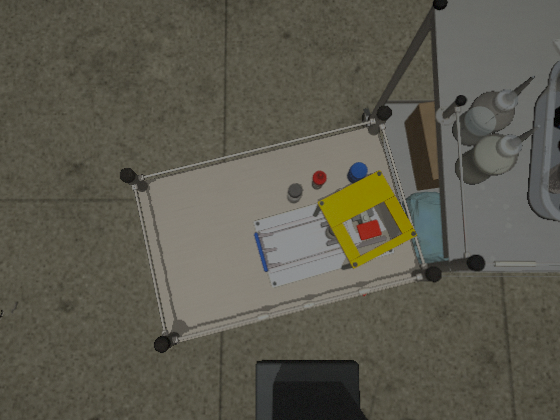

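View pics/wrist0.png

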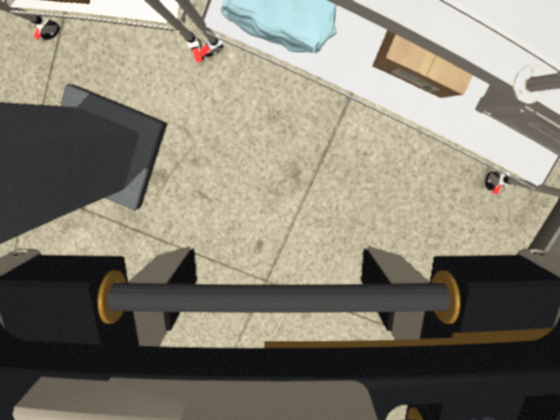

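```bash
cat > h.py <<'E'
from bench import status, imaging, bot, spot_in, silhouettes
import cv2, numpy as np
def K(c):
    f=210/np.tan(np.radians(c['vfov'])/2); return np.array([[f,0,c['cx']],[0,f,c['cy']],[0,0,1]])
def ray(n,px):
    c=imaging.get_calibration(n); p=cv2.undistortPoints(np.float64(px).reshape(-1,1,2),K(c),c['D']).reshape(-1,2)
    R,_=cv2.Rodrigues(c['rvec']); C=-R.T@c['tvec']; d=np.c_[p,np.ones(len(p))]@R; return C,d
def onz(n,px,z):
    C,d=ray(n,px); return C+d*((z-C[2])/d[:,2])[:,None]
def proj(n,P):
    c=imaging.get_calibration(n); return cv2.projectPoints(np.float64(P).reshape(-1,1,3),c['rvec'],c['tvec'],K(c),c['D'])[0].reshape(-1,2)
E
python3 - <<'E'
from h import *
for n in ["top","scene"]:
    for t in ["window","paddle","push_plate","guard","press","spare_vial","blue_jar","small_dropper","carriage"]:
        print(n,t,[(np.round(r['at'],4),round(r['p'],2)) for r in spot_in(n,t)][:2])
for n in ["top","scene"]:
    im=cv2.imread(f"pics/{n}0.png")
    x0,y0,s=(245,160,4) if n=="top" else (160,140,4)
    c=im[y0:y0+140,x0:x0+185]; cv2.imwrite(f"pics/{n}0z.png",cv2.resize(c,None,fx=s,fy=s,interpolation=cv2.INTER_CUBIC))
print(status.get_state()['time'])
E
```

```text
top window []
top paddle [(array([ 0.5359, -0.0584,  0.1342]), 0.89)]
top push_plate [(array([0.5191, 0.0703, 0.0163]), 0.77)]
top guard [(array([ 0.5614, -0.0503,  0.1489]), 0.69)]
top press [(array([0.5206, 0.0494, 0.0155]), 0.95)]
top spare_vial [(array([0.6157, 0.0723, 0.0728]), 0.49), (array([ 0.5642, -0.0503,  0.1468]), 0.47)]
top blue_jar [(array([ 0.6577, -0.0531,  0.0472]), 0.6), (array([ 0.5391, -0.0598,  0.1322]), 0.46)]
top small_dropper [(array([0.6397, 0.0205, 0.068 ]), 0.71)]
top carriage []
scene window [(array([ 0.5649, -0.0576,  0.1519]), 0.83)]
scene paddle [(array([ 0.5423, -0.0475,  0.1355]), 0.78)]
scene push_plate [(array([0.5229, 0.0623, 0.0165]), 0.86)]
scene guard [(array([ 0.5602, -0.0616,  0.1493]), 0.65)]
scene press [(array([0.5507, 0.0232, 0.0207]), 0.98), (array([0.525 , 0.0627, 0.0166]), 0.24)]
scene spare_vial [(array([0.6314, 0.0775, 0.0442]), 0.6)]
scene blue_jar [(array([ 0.6712, -0.0564,  0.0437]), 0.91)]
scene small_dropper [(array([0.6539, 0.0264, 0.0628]), 0.71)]
scene carriage [(array([0.5301, 0.0633, 0.0143]), 0.94), (array([ 0.5629, -0.0565,  0.1504]), 0.51)]
1.05
```

View pics/top0z.png

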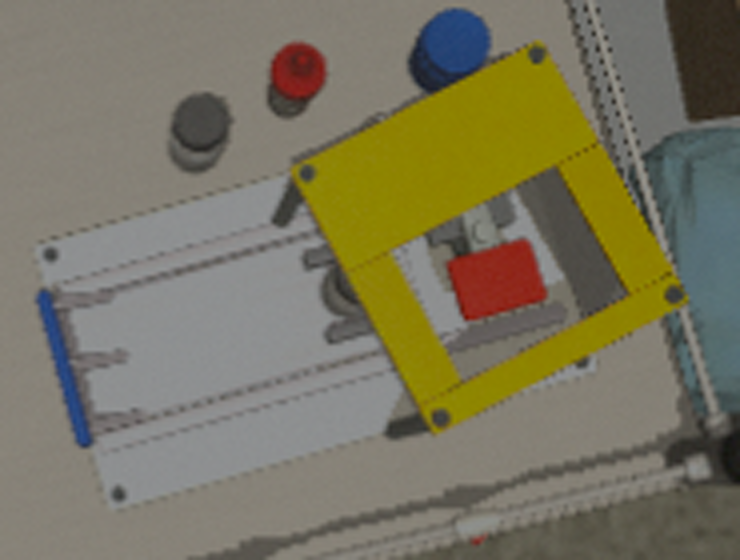

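View pics/scene0z.png

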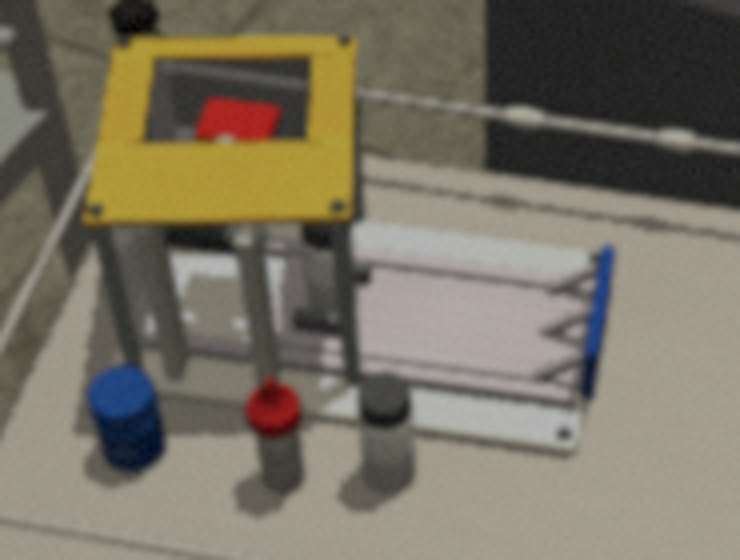

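Run:
```python
from h import *
np.set_printoptions(precision=4,suppress=True)
T=lambda l:[(x/4-.375+245,y/4-.375+160) for x,y in l]
S=lambda l:[(x/4-.375+160,y/4-.375+140) for x,y in l]
print("guard top");print(onz("top",T([(292,172),(540,42),(686,298),(434,434)]),.15))
print("win top");print(onz("top",T([(350,270),(560,166),(628,295),(460,383)]),.15))
print("paddle top");print(onz("top",T([(450,265),(532,239),(546,300),(466,320)]),.134))
print("base top");print(onz("top",T([(35,243),(110,509)]),.01))
print("blue top");print(onz("top",T([(38,293),(80,445),(52,290),(92,440)]),.056))
print("guard sc");print(onz("scene",S([(355,220),(85,220),(118,37),(357,37)]),.15))
print("win sc");print(onz("scene",S([(308,140),(146,142),(155,57),(310,62)]),.15))
print("paddle sc");print(onz("scene",S([(268,140),(195,138),(210,97),(280,104)]),.134))
print("blue sc");print(onz("scene",S([(612,246),(594,352)]),.056))
C=imaging.get_calibration("top");R,_=cv2.Rodrigues(C['rvec']);print(-R.T@C['tvec'],R[2])
C=imaging.get_calibration("scene");R,_=cv2.Rodrigues(C['rvec']);print(-R.T@C['tvec'],R[2])
```

```text
guard top
[[ 0.5789  0.0347  0.15  ]
 [ 0.6383 -0.0785  0.15  ]
 [ 0.5216 -0.1381  0.15  ]
 [ 0.4621 -0.0252  0.15  ]]
win top
[[ 0.5345  0.0097  0.15  ]
 [ 0.5812 -0.0852  0.15  ]
 [ 0.523  -0.1128  0.15  ]
 [ 0.4843 -0.0374  0.15  ]]
paddle top
[[ 0.5387 -0.0376  0.134 ]
 [ 0.5505 -0.0751  0.134 ]
 [ 0.5226 -0.0803  0.134 ]
 [ 0.5137 -0.044   0.134 ]]
base top
[[0.567  0.1563 0.01  ]
 [0.4296 0.1175 0.01  ]]
blue top
[[0.5355 0.1526 0.056 ]
 [0.4606 0.1318 0.056 ]
 [0.5369 0.1457 0.056 ]
 [0.4631 0.1259 0.056 ]]
guard sc
[[ 0.5826  0.0388  0.15  ]
 [ 0.6403 -0.0791  0.15  ]
 [ 0.5206 -0.1397  0.15  ]
 [ 0.4637 -0.0245  0.15  ]]
win sc
[[ 0.5443 -0.0092  0.15  ]
 [ 0.5817 -0.0822  0.15  ]
 [ 0.5254 -0.1132  0.15  ]
 [ 0.4924 -0.0374  0.15  ]]
paddle sc
[[ 0.5399 -0.037   0.134 ]
 [ 0.5553 -0.0719  0.134 ]
 [ 0.5252 -0.0814  0.134 ]
 [ 0.5134 -0.0451  0.134 ]]
blue sc
[[0.4629 0.1313 0.056 ]
 [0.5366 0.1519 0.056 ]]
[0.4324 0.1129 0.9596] [ 0.1569 -0.     -0.9876]
[1.0636 0.3353 0.7587] [-0.5957 -0.2701 -0.7564]
```

Run:
```python
from h import *
np.set_printoptions(precision=3,suppress=True)
def tri(a,b):
    C1,d1=ray("top",[a]);C2,d2=ray("scene",[b]);d1=d1[0]/np.linalg.norm(d1);d2=d2[0]/np.linalg.norm(d2)
    A=np.c_[d1,-d2]; s=np.linalg.lstsq(A,C2-C1,rcond=None)[0]; p,q=C1+s[0]*d1,C2+s[1]*d2
    return (p+q)/2,np.linalg.norm(p-q)
for a,b in [((162,344),(413,177)),((432,272),(194,145)),((128,175),(414,305)),((384,113),(136,255)),((476,262),(162,133)),((461,101),(66,236)),((524,132),(82,160)),((512,97),(41,187))]:
    print(a,tri(a,b))
# move: target pose -> tool shift
from scipy.spatial.transform import Rotation as Ro
s=status.get_state(); R=Ro.from_euler('xyz',s['tcp_rot'],degrees=True)
for tgt,yaw in [((.487,.181,.227),15.6)]:
    print((R.inv().apply(np.array(tgt)-s['ee_pos'])*100), (R.inv()*Ro.from_euler('xyz',[180,0,yaw],degrees=True)).as_rotvec(degrees=True))
```

```text
(162, 344) (array([0.329, 0.317, 0.093]), np.float64(0.0023855616132415474))
(432, 272) (array([ 0.456, -0.179,  0.097]), np.float64(0.0012909086186402357))
(128, 175) (array([0.644, 0.394, 0.096]), np.float64(0.001188864451851772))
(384, 113) (array([ 0.768, -0.104,  0.095]), np.float64(0.0006808983728730327))
(476, 262) (array([ 0.474, -0.252,  0.119]), np.float64(0.000542609558310081))
(461, 101) (array([ 0.79 , -0.255,  0.095]), np.float64(0.002698090564025787))
(524, 132) (array([ 0.68 , -0.294,  0.197]), np.float64(0.03916438857635704))
(512, 97) (array([ 0.759, -0.305,  0.181]), np.float64(0.006589594803813642))
[-60.067 -51.893  -0.029] [  0.004  -0.005 -82.524]
```

>>> {"fn": "play_rows", "kwargs": {
  "moves": [
    [-1.5,-1.3,-0.5,0,0,-2,255],
    [-4.5,-3.9,-1.5,0,0,-6,255],
    [-7.5,-6.5,-2.5,0,0,-10,255],
    [-11,-9.5,-3,0,0,-15,255],
    [-14.5,-12.5,-3,0,0,-20,255],
    [-18,-15.5,-3,0,0,-25,255],
    [-21.5,-18.6,-3,0,0,-30,255],
    [-25,-21.6,-3,0,0,-35,255],
    [-28.5,-24.6,-3,0,0,-40,255],
    [-32,-27.7,-3,0,0,-45,255],
    [-35.5,-30.7,-3,0,0,-50,255],
    [-39,-33.7,-3,0,0,-55,255],
    [-42.5,-36.7,-3,0,0,-60,255],
    [-46,-39.7,-3,0,0,-65,255],
    [-49.5,-42.8,-3,0,0,-70,255],
    [-53,-45.8,-3,0,0,-75,255],
    [-56,-48.4,-3,0,0,-79,255],
    [-58.5,-50.5,-3,0,0,-82,255],
    [-59.7,-51.6,-3,0,0,-82.5,255],
    [-60.1,-51.9,-3,0,0,-82.5,255]
  ]
}}

```text
time: 2.72
ee_pos: [0.4873, 0.1853, 0.257]
tcp_rot: [-179.9, -0.1, 15.7]
wrist_force: [-0.3, 0.4, -0.7]
width: 0.0005
```

Run:
```python
from h import *
np.set_printoptions(precision=4,suppress=True)
print(status.get_state())
for n in ["top","wrist","scene"]:
    cv2.imwrite(f"pics/{n}1.png",imaging.camera(n)[:,:,::-1])
print(spot_in("wrist","push_plate"),spot_in("wrist","paddle"))
```

```text
{'time': 2.7167, 'q': array([  3.8192,  18.3533, -39.1496,  99.5983,  12.4642,  66.3853,
       -23.183 ]), 'qvel': array([-35.841 ,  20.7052,  -0.0594, -24.8061,  13.6779,  10.0906,
       -37.5802]), 'joint_efforts': array([  4.0385, -53.0158,  -6.8853, -28.8165,  -0.3549,  -0.1921,
         1.0325]), 'ee_pos': array([0.4873, 0.1853, 0.257 ]), 'tcp_rot': array([-179.9135,   -0.069 ,   15.7325]), 'wrist_force': array([-0.3402,  0.4096, -0.7364]), 'moment': array([ 0.0088, -0.1448, -0.0186]), 'width': 0.0005199899897801538}
[{'at': [0.5007, 0.1333, 0.0366], 'p': 0.82}] []
```

View pics/wrist1.png

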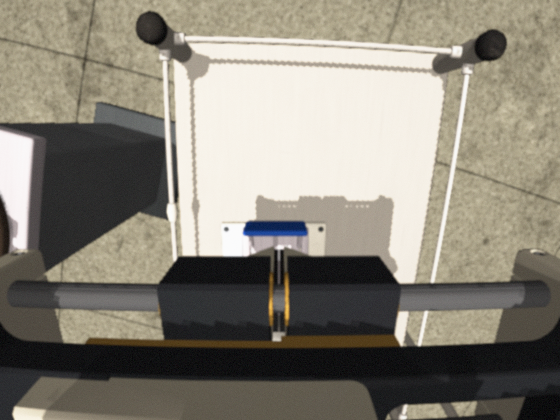

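View pics/scene1.png

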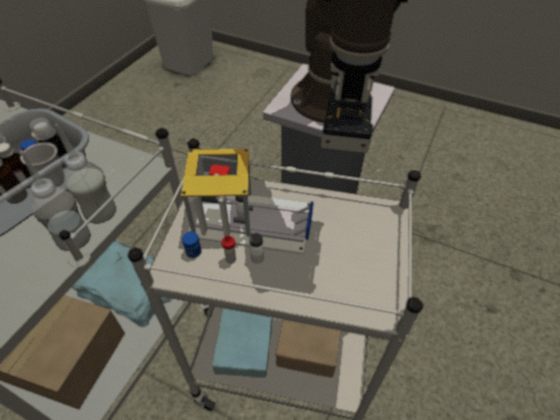

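>>> {"fn": "play_rows", "kwargs": {
  "moves": [
    [0,0,1.5,0,0,0,255],
    [0,0,4.5,0,0,0,255],
    [0,0,8,0,0,0,255],
    [0,0,11.5,0,0,0,255],
    [0,0,15,0,0,0,255],
    [0,0,18,0,0,0,255],
    [0,0,20.5,0,0,0,255],
    [0,0,21.9,0,0,0,255],
    [0,0,21.9,0,0,0,255],
    [0,0,21.9,0,0,0,255]
  ]
}}

```text
time: 3.8
ee_pos: [0.4868, 0.1797, 0.0377]
tcp_rot: [179.9, 0.1, 15.5]
wrist_force: [0.2, 0.0, 0.1]
width: -0.0
```

Run:
```python
from h import *
np.set_printoptions(precision=4,suppress=True)
s=status.get_state();print(s['time'],s['ee_pos'],s['tcp_rot'],s['wrist_force'])
for n in ["top","wrist","scene"]:
    cv2.imwrite(f"pics/{n}2.png",imaging.camera(n)[:,:,::-1])
```

```text
3.8 [0.4868 0.1797 0.0377] [179.9462   0.0711  15.4774] [0.1714 0.0135 0.1046]
```

View pics/scene2.png

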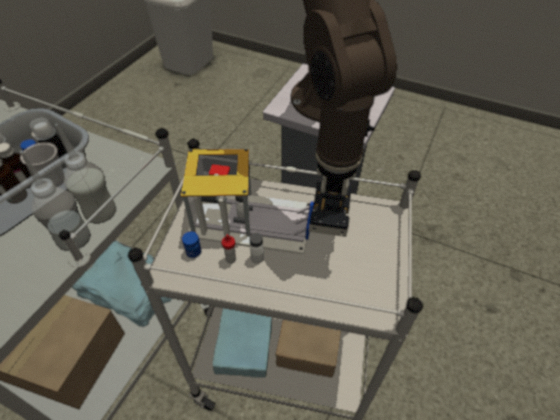

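View pics/wrist2.png

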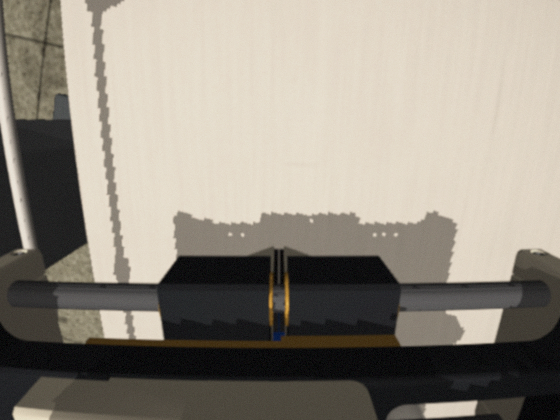

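>>> {"fn": "play_rows", "kwargs": {
  "moves": [
    [0,0.5,0,0,0,0,255],
    [0,1.2,0,0,0,0,255],
    [0,1.9,0,0,0,0,255],
    [0,2.5,0,0,0,0,255],
    [0,3.0,0,0,0,0,255],
    [0,3.5,0,0,0,0,255],
    [0,4.0,0,0,0,0,255],
    [0,4.5,0,0,0,0,255],
    [0,5.0,0,0,0,0,255],
    [0,5.5,0,0,0,0,255],
    [0,6.0,0,0,0,0,255],
    [0,6.4,0,0,0,0,255],
    [0,6.7,0,0,0,0,255],
    [0,7.0,0,0,0,0,255],
    [0,7.0,0,0,0,0,255]
  ]
}}

```text
time: 5.2
ee_pos: [0.5059, 0.113, 0.0376]
tcp_rot: [180.0, 0.0, 15.5]
wrist_force: [0.0, -0.0, -0.1]
width: 0.0004
```

Run:
```python
from h import *
np.set_printoptions(precision=4,suppress=True)
s=status.get_state();print(s['time'],s['ee_pos'],s['tcp_rot'],s['wrist_force'])
im=imaging.camera("scene")[:,:,::-1]; cv2.imwrite("pics/scene3.png",cv2.resize(im[130:280,150:360],None,fx=3.5,fy=3.5,interpolation=cv2.INTER_CUBIC))
```

```text
5.2 [0.5059 0.113  0.0376] [179.969    0.0113  15.5268] [ 0.0025 -0.0165 -0.1362]
```

View pics/scene3.png

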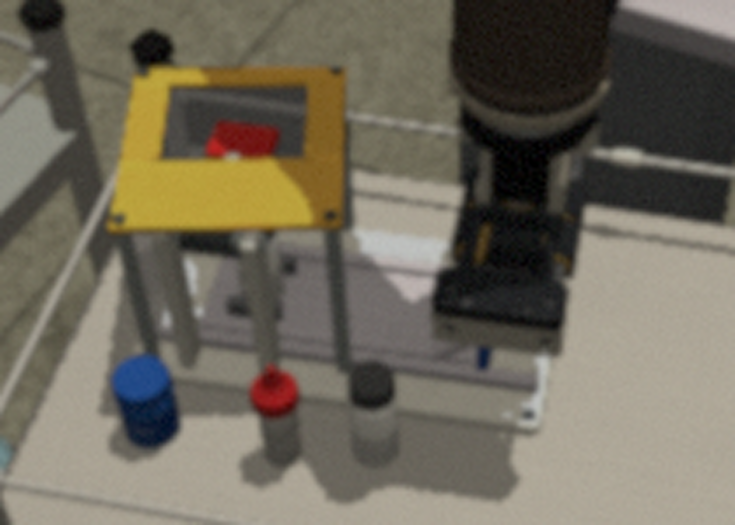

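>>> {"fn": "play_rows", "kwargs": {
  "moves": [
    [0,0.2,0,0,0,0,255],
    [0,0.4,0,0,0,0,255],
    [0,0.6,0,0,0,0,255],
    [0,0.7,0,0,0,0,255],
    [0,0.8,0,0,0,0,255]
  ]
}}

```text
time: 5.67
ee_pos: [0.5075, 0.106, 0.0376]
tcp_rot: [180.0, 0.0, 15.6]
wrist_force: [-1.1, 1.3, -0.8]
width: 0.0004
```

>>> {"fn": "play_rows", "kwargs": {
  "moves": [
    [0,0.1,0,0,0,0,255],
    [0,0.2,0,0,0,0,255],
    [0,0.3,0,0,0,0,255]
  ]
}}

```text
time: 5.92
ee_pos: [0.5077, 0.1054, 0.0376]
tcp_rot: [-179.8, 0.0, 15.7]
wrist_force: [-5.6, 10.4, -2.3]
width: 0.0008
```

>>> {"fn": "play_rows", "kwargs": {
  "moves": [
    [0,0.2,0,0,0,0,255],
    [0,0.4,0,0,0,0,255],
    [0,0.4,0,0,0,0,255]
  ]
}}

```text
time: 6.17
ee_pos: [0.5077, 0.1054, 0.0377]
tcp_rot: [-179.6, -0.0, 15.9]
wrist_force: [-9.4, 18.9, -2.1]
width: 0.0007
```

Run:
```python
from h import *
np.set_printoptions(precision=4,suppress=True)
s=status.get_state();print(s['time'],s['ee_pos'],s['tcp_rot'],s['wrist_force'])
im=imaging.camera("scene")[:,:,::-1]; cv2.imwrite("pics/scene4.png",cv2.resize(im[130:280,150:360],None,fx=3.5,fy=3.5,interpolation=cv2.INTER_CUBIC))
```

```text
6.1667 [0.5077 0.1054 0.0377] [-179.5866   -0.0087   15.8524] [-9.4205 18.8666 -2.0621]
```

>>> {"fn": "play_rows", "kwargs": {
  "moves": [
    [0,-1,0,0,0,0,255],
    [0,-2.5,0,0,0,0,255],
    [0,-4.5,0,0,0,0,255],
    [0,-5,-2,0,0,0,255],
    [0,-5,-5,0,0,0,255],
    [0,-5,-9,0,0,0,255],
    [0,-5,-13,0,0,0,255],
    [0,-5,-17,0,0,0,255],
    [0,-5,-20,0,0,0,255],
    [0,-5,-22,0,0,0,255],
    [0,-5,-22,0,0,0,255]
  ]
}}

```text
time: 7.13
ee_pos: [0.4986, 0.1483, 0.2625]
tcp_rot: [180.0, -0.4, 15.5]
wrist_force: [-0.3, 0.2, 0.1]
width: 0.0003
```

Run:
```python
from h import *
np.set_printoptions(precision=4,suppress=True)
s=status.get_state();print(s['time'],s['ee_pos'],s['tcp_rot'],s['wrist_force'])
for n in ["top","scene","wrist"]:
    im=imaging.camera(n)[:,:,::-1]; cv2.imwrite(f"pics/{n}5.png",im)
    if n!="wrist":
        x0,y0=(245,160) if n=="top" else (160,140)
        cv2.imwrite(f"pics/{n}5z.png",cv2.resize(im[y0:y0+140,x0:x0+185],None,fx=4,fy=4,interpolation=cv2.INTER_CUBIC))
    print(n,[(t,spot_in(n,t)[:1]) for t in ("push_plate","paddle")])
```

```text
7.1333 [0.4986 0.1483 0.2625] [179.951   -0.4398  15.5214] [-0.2539  0.156   0.0571]
top [('push_plate', [{'at': [0.5424, -0.0432, 0.0275], 'p': 0.78}]), ('paddle', [{'at': [0.5343, -0.0578, 0.1338], 'p': 0.76}])]
scene [('push_plate', [{'at': [0.5337, 0.027, 0.0175], 'p': 0.84}]), ('paddle', [{'at': [0.5399, -0.0476, 0.1363], 'p': 0.75}])]
wrist [('push_plate', [{'at': [0.5135, 0.0867, 0.0344], 'p': 0.68}]), ('paddle', [])]
```

View pics/scene5z.png

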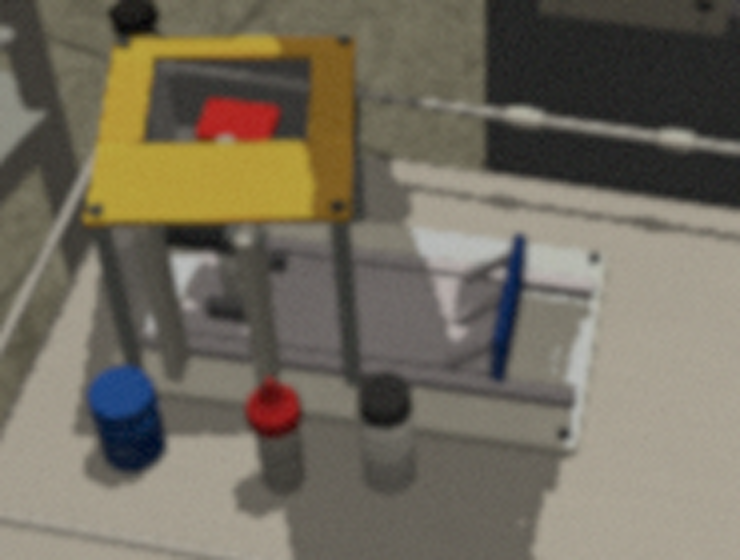

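View pics/top5z.png

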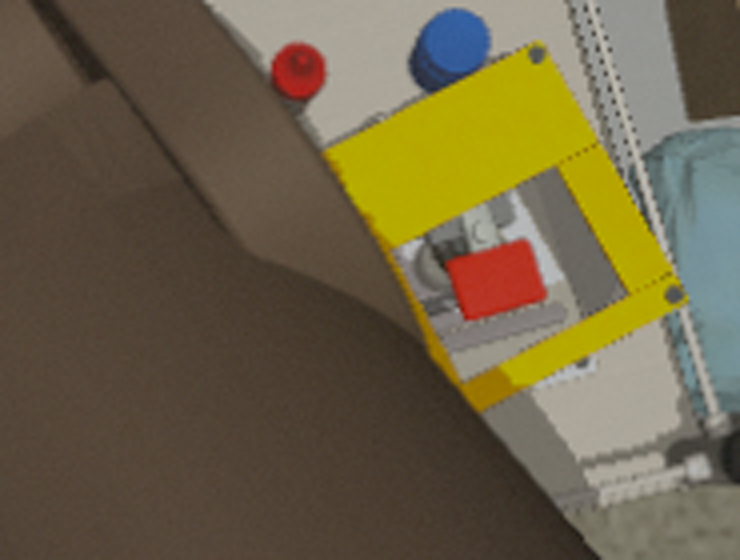

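View pics/wrist5.png

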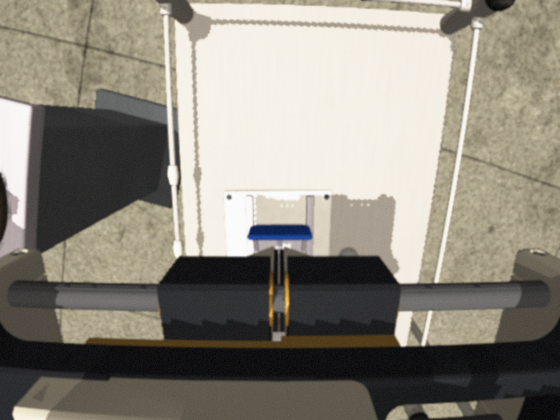

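>>> {"fn": "play_rows", "kwargs": {
  "moves": [
    [-0.1,0.7,0,0,0,3,255],
    [-0.3,2.2,0,0,0,9,255],
    [-0.5,4,0,0,0,15.5,255],
    [-0.7,5.8,0,0,0,22,255],
    [-0.9,7.6,0,0,0,28.5,255],
    [-1.1,9.4,0,0,0,35,255],
    [-1.3,11.2,0,0,0,41.5,255],
    [-1.5,13,0,0,0,48,255],
    [-1.6,14.8,0,0,0,54.5,255],
    [-1.8,16.6,0,0,0,61,255],
    [-1.9,18.2,0,0,0,67.5,255],
    [-2,19.6,0,0,0,73.5,255],
    [-2.1,20.6,0,0,0,77.5,255],
    [-2.1,21,0,0,0,78.6,255],
    [-2.1,21,0,0,0,78.6,255],
    [-2.1,21,0,0,0,78.6,255]
  ]
}}

```text
time: 8.92
ee_pos: [0.5324, -0.0597, 0.2575]
tcp_rot: [180.0, 0.0, -62.9]
wrist_force: [-0.3, -0.0, 0.6]
width: 0.0005
```

Run:
```python
from h import *
np.set_printoptions(precision=4,suppress=True)
s=status.get_state();print(s['time'],s['ee_pos'],s['tcp_rot'],s['wrist_force'])
for n in ["top","scene","wrist"]:
    im=imaging.camera(n)[:,:,::-1]; cv2.imwrite(f"pics/{n}6.png",im)
    print(n,[(t,spot_in(n,t)[:1]) for t in ("push_plate","paddle","window")])
```

```text
8.9167 [ 0.5324 -0.0597  0.2575] [179.987    0.0337 -62.8728] [-0.3116 -0.0208  0.6096]
top [('push_plate', [{'at': [0.5258, 0.0451, 0.0158], 'p': 0.77}]), ('paddle', []), ('window', [{'at': [0.5844, -0.0239, 0.1476], 'p': 0.76}])]
scene [('push_plate', [{'at': [0.5358, 0.024, 0.0147], 'p': 0.77}]), ('paddle', [{'at': [0.543, -0.0455, 0.1353], 'p': 0.65}]), ('window', [{'at': [0.562, -0.0616, 0.149], 'p': 0.68}])]
wrist [('push_plate', [{'at': [0.5163, 0.0723, 0.0196], 'p': 0.89}]), ('paddle', [{'at': [0.5346, -0.0584, 0.1364], 'p': 0.73}]), ('window', [{'at': [0.5671, -0.0513, 0.153], 'p': 0.59}])]
```

View pics/wrist6.png

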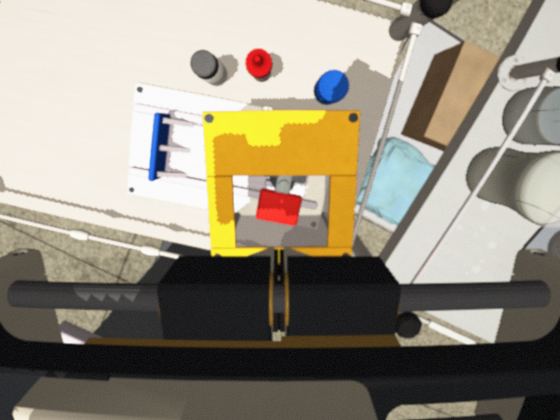

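View pics/scene6.png

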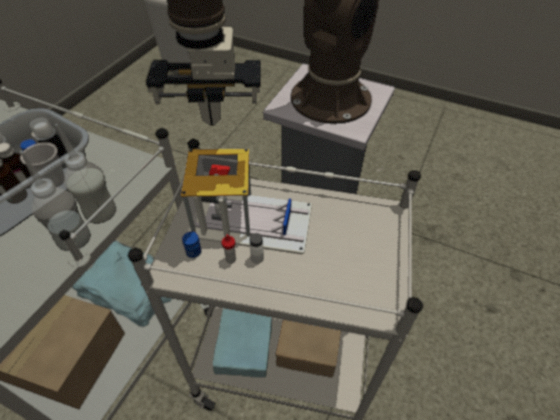

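```bash
cat >> h.py <<'E'
from scipy.spatial.transform import Rotation as Ro
def wonz(px,z,s):
    c=imaging.get_calibration("wrist"); p=cv2.undistortPoints(np.float64(px).reshape(-1,1,2),K(c),c['D']).reshape(-1,2)
    R=Ro.from_euler('xyz',s['tcp_rot'],degrees=True).as_matrix(); T=c['T_tool_cam']
    C=R@T[:3,3]+s['ee_pos']; d=np.c_[p,np.ones(len(p))]@(R@T[:3,:3]).T
    return C+d*((z-C[2])/d[:,2])[:,None]
E
python3 - <<'E'
from h import *
np.set_printoptions(precision=4,suppress=True)
s=status.get_state()
im=cv2.imread("pics/wrist6.png"); cv2.imwrite("pics/wrist6z.png",cv2.resize(im[100:270,190:375],None,fx=4,fy=3.5,interpolation=cv2.INTER_CUBIC))
R=Ro.from_euler('xyz',s['tcp_rot'],degrees=True)
def show(n,px,z):
    w=wonz(px,z,s); print(n); print(w, 'tool', R.inv().apply(w-s['ee_pos'])[:,:2]*1000)
show("win",[(233,175),(329,175),(328,247),(234,247)],.15)
show("guard",[(203,111),(359,110),(212,257)],.15)
show("paddle",[(260,188),(302,194),(298,224),(257,218)],.134)
show("blue top outer",[(156,115),(150,178)],.056)
E
```

```text
win
[[ 0.5441 -0.0107  0.15  ]
 [ 0.5814 -0.084   0.15  ]
 [ 0.5233 -0.1158  0.15  ]
 [ 0.4843 -0.0391  0.15  ]] tool [[-38.978  -32.8356]
 [ 43.276  -32.8142]
 [ 45.274   33.3644]
 [-40.7211  33.3048]]
guard
[[ 0.5809  0.0336  0.15  ]
 [ 0.6395 -0.0797  0.15  ]
 [ 0.466  -0.0251  0.15  ]] tool [[-61.7302 -85.7123]
 [ 65.852  -86.5151]
 [-61.5753  43.2991]]
paddle
[[ 0.5411 -0.0369  0.134 ]
 [ 0.5536 -0.0739  0.134 ]
 [ 0.5263 -0.0842  0.134 ]
 [ 0.514  -0.047   0.134 ]] tool [[-16.9621 -18.2944]
 [ 21.6662 -12.6564]
 [ 18.4621  16.3741]
 [-20.2566  10.4217]]
blue top outer
[[0.5473 0.1007 0.056 ]
 [0.4776 0.081  0.056 ]] tool [[-136.7641  -86.2497]
 [-150.8289  -15.1967]]
```

View pics/wrist6z.png

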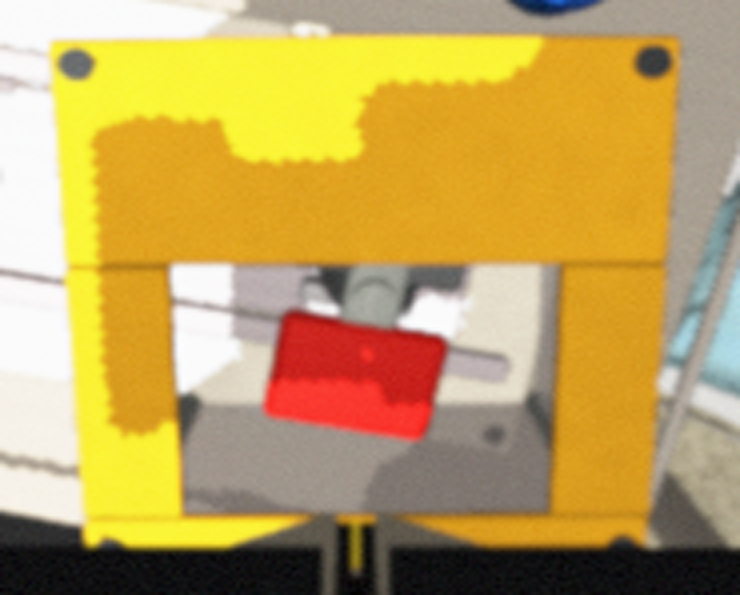

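>>> {"fn": "play_rows", "kwargs": {
  "moves": [
    [0.1,0,1,0,0,0,255],
    [0.1,0,3,0,0,0,255],
    [0.1,0,5,0,0,0,255],
    [0.1,0,7,0,0,0,255],
    [0.1,0,9,0,0,0,255],
    [0.1,0,10.5,0,0,0,255],
    [0.1,0,11.3,0,0,0,255],
    [0.1,0,11.3,0,0,0,255]
  ]
}}

```text
time: 10.18
ee_pos: [0.5315, -0.0613, 0.1426]
tcp_rot: [179.8, 0.1, -63.0]
wrist_force: [0.3, 0.4, 0.1]
width: 0.0005
```

Run:
```python
from h import *
np.set_printoptions(precision=4,suppress=True)
s=status.get_state();print(s['time'],s['ee_pos'],s['tcp_rot'],s['wrist_force'])
a=imaging.camera("scene")[:,:,::-1];b=imaging.camera("top")[:,:,::-1]
cv2.imwrite("pics/mix7.png",np.hstack([cv2.resize(a[90:230,150:300],(400,373),interpolation=2),cv2.resize(b[160:300,290:440],(400,373),interpolation=2)]))
cv2.imwrite("pics/wrist7.png",imaging.camera("wrist")[:,:,::-1])
```

```text
10.1833 [ 0.5315 -0.0613  0.1426] [179.8238   0.1088 -63.0223] [0.3124 0.3871 0.0803]
```

View pics/mix7.png

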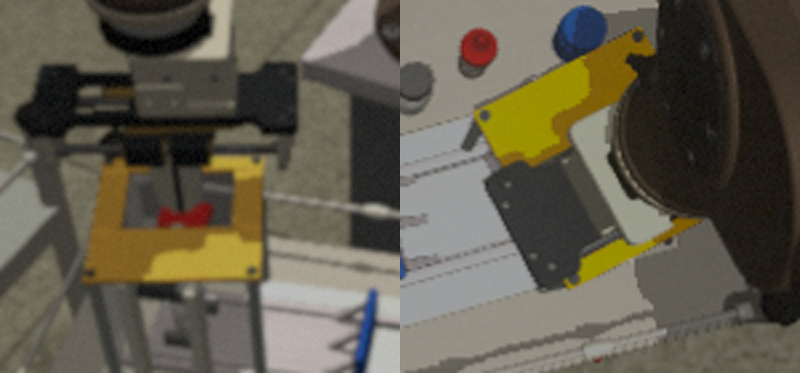

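View pics/wrist7.png

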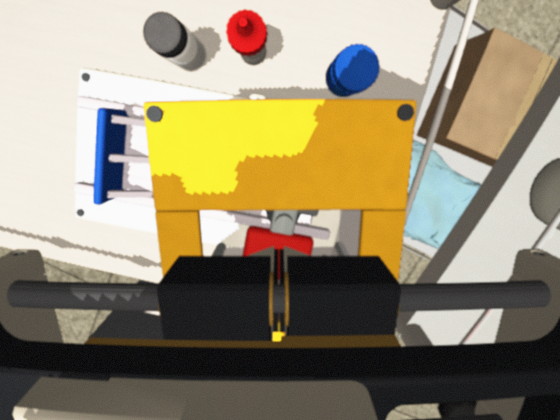

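>>> {"fn": "play_rows", "kwargs": {
  "moves": [
    [0,0,0.3,0,0,0,255],
    [0,0,0.6,0,0,0,255],
    [0,0,0.9,0,0,0,255],
    [0,0,1.2,0,0,0,255],
    [0,0,1.5,0,0,0,255],
    [0,0,1.8,0,0,0,255],
    [0,0,2.1,0,0,0,255],
    [0,0,2.3,0,0,0,255],
    [0,0,2.4,0,0,0,255]
  ]
}}

```text
time: 11.08
ee_pos: [0.5333, -0.0612, 0.1208]
tcp_rot: [-180.0, -0.0, -63.0]
wrist_force: [-0.9, -0.4, 6.4]
width: 0.0005
```

>>> {"fn": "play_rows", "kwargs": {
  "moves": [
    [0,0,0.2,0,0,0,255],
    [0,0,0.3,0,0,0,255],
    [0,0,0.4,0,0,0,255]
  ]
}}

```text
time: 11.33
ee_pos: [0.5338, -0.0611, 0.1176]
tcp_rot: [-179.9, -0.1, -63.0]
wrist_force: [-4.9, 0.1, 19.6]
width: 0.0003
```

>>> {"fn": "play_rows", "kwargs": {
  "moves": [
    [0,0,0.1,0,0,0,255],
    [0,0,0.1,0,0,0,255],
    [0,0,0.1,0,0,0,255],
    [0,0,0.1,0,0,0,255],
    [0,0,0.1,0,0,0,255],
    [0,0,0.1,0,0,0,255],
    [0,0,0.1,0,0,0,255],
    [0,0,0.1,0,0,0,255],
    [0,0,0.1,0,0,0,255],
    [0,0,0.1,0,0,0,255],
    [0,0,0.1,0,0,0,255]
  ]
}}

```text
time: 12.25
ee_pos: [0.5339, -0.0611, 0.1174]
tcp_rot: [-179.9, -0.1, -63.0]
wrist_force: [-6.1, 0.1, 20.7]
width: 0.0004
```

Run:
```python
from h import *
np.set_printoptions(precision=4,suppress=True)
s=status.get_state();print(s['time'],s['ee_pos'],s['tcp_rot'],s['wrist_force'])
a=imaging.camera("scene")[:,:,::-1];b=imaging.camera("wrist")[:,:,::-1]
cv2.imwrite("pics/mix8.png",np.hstack([cv2.resize(a[90:230,150:300],(400,373),interpolation=2),cv2.resize(b[120:280,190:360],(400,373),interpolation=2)]))
```

```text
12.25 [ 0.5339 -0.0611  0.1174] [-179.8839   -0.0888  -63.0275] [-6.0901  0.0759 20.6703]
```

View pics/mix8.png

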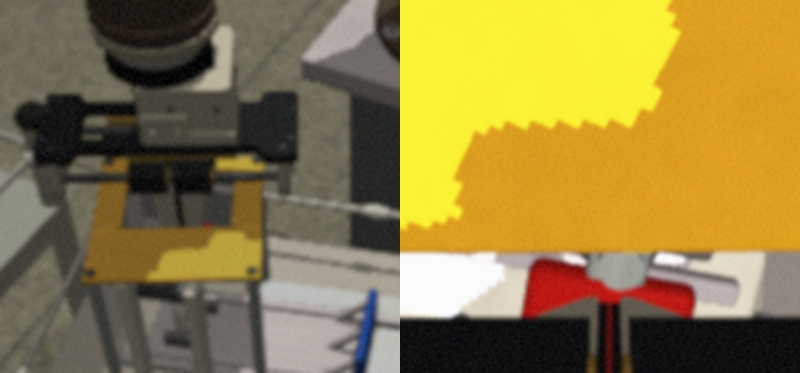

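>>> {"fn": "play_rows", "kwargs": {
  "moves": [
    [0,0,-0.4,0,0,0,255],
    [0,0,-0.9,0,0,0,255],
    [0,0,-1.4,0,0,0,255],
    [0,0,-1.9,0,0,0,255],
    [0,0,-2.5,0,0,0,255],
    [0,0,-3.5,0,0,0,255],
    [0,0,-5,0,0,0,255],
    [0,0,-7.5,0,0,0,255],
    [0,0,-10.5,0,0,0,255],
    [0,0,-13.5,0,0,0,255],
    [0,0,-15,0,0,0,255],
    [0,0,-15.5,0,0,0,255],
    [0,0,-15.5,0,0,0,255],
    [0,0,-15.5,0,0,0,255]
  ]
}}

```text
time: 13.52
ee_pos: [0.5324, -0.0612, 0.27]
tcp_rot: [179.9, 0.0, -63.0]
wrist_force: [0.9, 0.0, -0.4]
width: 0.0004
```

Run:
```python
from h import *
np.set_printoptions(precision=4,suppress=True)
s=status.get_state();print(s['time'],s['ee_pos'],s['tcp_rot'],s['wrist_force'])
a=imaging.camera("scene")[:,:,::-1];b=imaging.camera("wrist")[:,:,::-1]
cv2.imwrite("pics/scene9.png",a);cv2.imwrite("pics/wrist9.png",b)
print([(t,spot_in("wrist",t)[:1]) for t in ("paddle","push_plate")])
print(wonz([(156,115),(150,178)],.056,s))
```

```text
13.5167 [ 0.5324 -0.0612  0.27  ] [179.9486   0.0222 -63.0235] [ 0.8963  0.0486 -0.3611]
[('paddle', [{'at': [0.5356, -0.058, 0.1379], 'p': 0.8}]), ('push_plate', [{'at': [0.5177, 0.0675, 0.0207], 'p': 0.8}])]
[[0.5453 0.1041 0.056 ]
 [0.4732 0.0837 0.056 ]]
```

View pics/wrist9.png

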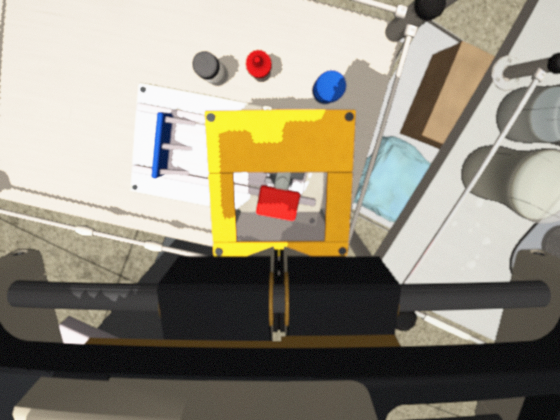

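View pics/scene9.png

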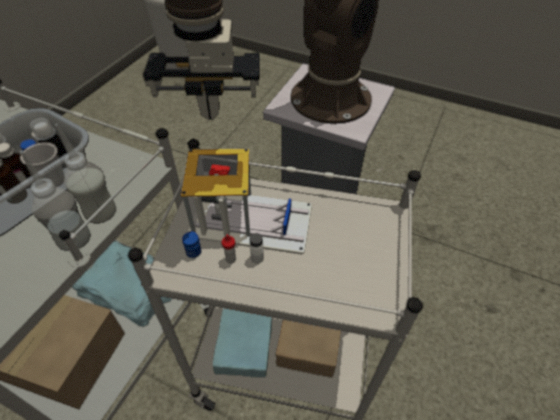

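```bash
python3 -c "
from bench import bot; print(bot.sign_off())"
```

```text
the job is handed in; nothing more can be done
None
```

I pushed the carriage home, pressed the lever once through the window, held it about 1.1 s, released it and withdrew. The job was handed in at about 13.7 s of the 51 s allowed. No verdict is reported.

- **Carriage:** I pushed the blue plate until it stopped moving, with about 21 N on the wrist. The fingertip position puts its face about 156 mm from the press origin, against 155 mm for home. The wrist image gave about 151 mm, within my few-mm reading error.
- **Guard:** It stands turned about 12° relative to the press base, although the description says the axes are the same. I lined the fingers up with the window as it really stands, which should leave more than 20 mm at the rim. The wrist force stayed under 1 N on the way in, until the paddle.
- **Lever:** It stopped with the TCP at z = 0.117 m and about 21 N. A further 1 mm commanded moved it only 0.2 mm, so I took this as the stop; the spring alone needs about 7 N there.
- **Afterwards:** The paddle shows back up and level at z ≈ 0.136–0.138 m, and the plate has not moved. The spare vial, blue jar and dropper are where they stood. The gripper was at z = 0.27 m, with wrist force back to about 1 N.
- **Disagreements:** Some of the networks' readings were off, such as the push plate and window in the top and scene views when partly hidden. I relied on image corners and contact force instead.

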